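Weigh the orange slide rack on the spring balance

TASK

Pick up the orange slide rack by its grip and hang it by its wire handle on the hook of the spring balance. Keep it upright and let the weight down slowly, so that the spring takes it without a jolt, then let go and leave the rack hanging free with the pointer at rest. Leave the blue and the white rack standing where they are.

Things in the scene. Friction and masses are not known exactly. Their poses are not given: they have to be found in the camera images.
- rack_orange: Orange slide tray, 84 (x) x 96 (y) mm, with wire arch handle and orange grip; 0.24 to 0.38 kg. Origin: centre of underside, z up. Arch: 6 mm wire in the plane x = 0, underside of its peak at z 102. Grip: block on the peak, 24 (x) x 14 (y), z 108 to 151; pinch it across the 14 with TCP at z 132, so that the fingers stay beside the hook. Half turns are alike.
- rack_blue: Bystander, blue, same shape and axes as the orange rack; leave it standing. A rack's arch: legs at y = +-45 up to z 86 mm, then sloping to the peak at y = 0; tray and slides 34 mm high, so the arch's opening spans z 34 to 102 mm at the middle, 84 mm wide, seen along the rack's x.
- rack_white: Bystander, white, same shape and axes as the orange rack; leave it standing. A rack's arch: legs at y = +-45 up to z 86 mm, then sloping to the peak at y = 0; tray and slides 34 mm high, so the arch's opening spans z 34 to 102 mm at the middle, 84 mm wide, seen along the rack's x.
- hook_seat (a point): Bottom of the hook's dip, upper side of its 8 mm rod, where the arch hangs; 190 mm above the table unloaded; sinks with the hook. z up, +x along the rod to the white column (145 mm off, 248 high). Rod beyond the dip: 22 mm higher to +x; to -x a tip 37 mm out, top 30 mm higher. Come from -x, arch across the rod (rack x along this x, either way), peak 40 mm above this point, move +x, lower.
- scale_hook (a joint): Travel of hook and red pointer, m, down positive: 0 unloaded, stop at 0.07. Spring 80 N/m, damped, nearly no preload: the rack's weight draws it 28 to 46 mm. While held, the hook follows the gripper: lower at 30 mm/s or slower, open when the tool force is that of the empty gripper (or about 36 mm down). A hook speed over 0.15 m/s downwards counts as a jolt; letting go at the top gives one.

How it is judged:
By the outcome, as a careful person would: the job done as asked, in the order asked, and still so for the second after the job is handed in, with the robot touching nothing.
It also fails if it takes over 58 s, if anything falls off the work surface, if the arm or the gripper's body presses on something with over 40 N, if the wrist force passes 120 N, or if a joint passes its speed limit or range.

ROBOT

A 7-joint arm with a two-finger parallel gripper is mounted at the origin on the work surface. World frame = base frame: x ahead of the robot, y to its left, z up, the work surface at z = 0. Lengths are in m, angles in rad, forces in N, time in s.
With the tool pointing down it reaches from about 0.425 to 0.875 m from the base axis. Payload 8.4 kg.
Tool frame: the origin (TCP) lies between the finger pads, 19 mm behind the fingertips; this is the grasp point; z points along the fingers, y is the line along which they close (so a half turn about z gives the same grasp; the last joint's range is limited). The gripper opens to 85 mm and grips with 20 to 120 N. Pads are 22 mm wide; open, the fingers measure 114 mm over their backs; the gripper's body (76 mm by 85 mm) begins 54 mm behind the grasp point. The pads swing forward as they close: fully open they stand 13 mm farther back than shut.
Start: joints at [-1.418, 0.333, 0.04, 1.465, -0.013, 1.343, -0.059], TCP at [0.162, 0.629, 0.25] pointing down, gripper open.
Joint ranges: [-2.58, 2.58], [-0.38, 2.09], [-1.3, 1.39], [0.25, 2.4], [-1.5, 4.64], [0.08, 2.09], [-2.65, 2.65]. Speed limits (rad/s): [2.22, 2.22, 2.79, 2.79, 3.14, 3.14, 3.14].

INTERFACE

Orientations are given as a 3x3 rotation matrix whose columns are the frame's x, y, z axes.
In Python, from cell import robot, camrig gives the robot as it stands (robot), with the cameras (camrig).
- The arm moves only by the tool nudge_tcp, called after "Request:" as name(argument=value, ...) on one line, values as JSON. Schema: {"type":"object","properties":{"plan":{"type":"array","items":{"type":"object","properties":{"dx":{"type":"number"},"dy":{"type":"number"},"dz":{"type":"number"},"twist":{"type":"number"},"aperture":{"type":"number"}},"additionalProperties":false,"required":["aperture"]},"minItems":1,"maxItems":20},"squeeze":{"type":"number"},"only":{"type":"string"},"quiet":{"type":"boolean"},"lines":{"type":"string"}},"required":["plan"],"additionalProperties":false}. plan is a list of rows, 1 to 20 of them, each an object with the fields dx, dy, dz (the shift in shares of 0.8 m (1.0 is 0.8 m)), twist (a turn about the tool's z in shares of pi rad (1.0 is pi rad)), aperture (the opening from 0.0 (shut) to 1.0 (fully open)); a field left out counts as zero (the opening has to be given); each row is the pose to reach, as a shift and turn from the pose commanded when the call began, along the tool's axes at that moment; what a row does not reach only later rows make up. A row lasts 1/8 s, in which the tool goes at most 0.0625 m and 0.188 rad, less where a joint would pass 70% of its speed; a pose out of reach is approached as far as the arm can. The fingers move at their own pace and stop on an object; squeeze is the grip in N (left out, the last holds). Time passes only in rows, so rows that do not move let the fingers close. The tool returns the time, the measured TCP pose, the force, the opening and the grip force at its end. only (a regular expression) keeps the lines of the reply that match it, lines (a string "A,B") keeps lines A to B, and quiet returns only ok. No shift or turn number may pass 1 either way. Input that does not fit is refused with a message, and nothing moves.
- robot.get_state(): the state, without advancing time (a new reading comes with each control period).
- camrig.snapshot(name): name is "scene" or "top" or "wrist"; returns a dict with "pixels" (384x512x3 uint8, red, green, blue), "camera_matrix" (3x3 intrinsics, pixels), "eye" and "rotation" of the camera in the world. Camera axes: x right, y up, looking along -z (the intrinsics and any distortion apply to the point x, -y, -z); pixel columns grow to the right and rows downward; lengths in m; the calibration is good to about 2 mm. A picture is of the moment at which its call begins. There is no depth.
- robot.finish_job(): hands the job in; it is judged then, once.
The state is a dict: "time": time; "joint_pos": joint angles; "joint_velocities": joint speeds; "tau": joint torques, N m; "tool_pos": TCP position; "tcp_rot": TCP orientation; "ft_force": force on the tool from outside, world axes, zero at the start; "moment": the same for the moment, N m; "width": opening from 0.0 (shut) to 1.0 (fully open); "gripper_force": force on a finger pad.
Only numpy, scipy, OpenCV 4.12 (cv2) and the standard library are available. Lean on these libraries where they do the work, as an engineer would, in place of code of your own. Each camera call takes 0.05 s, during which the arm holds its last target. There are 200 camera calls.

## Working session

There is one attempt and no reset: what is moved stays moved. The work goes in short steps, Python scripts to look and compute and a tool call to move; the robot and the scene stay as the last step left them, time stands still between calls to the robot, and variables do not carry over. Pictures are saved under pics/ and viewed, at most 10 in all, crops included, and the job is handed in when it is done.

```bash
mkdir -p pics; ls
```

Run:
```python
from cell import robot, camrig
import cv2,numpy as np,pickle
d={}
for n in("scene","top"):
    s=camrig.snapshot(n); d[n]=s; cv2.imwrite(f"pics/{n}0.png",s["pixels"][:,:,::-1]); print(n,s["camera_matrix"],s["eye"],s["rotation"],[k for k in s])
pickle.dump(d,open("s0.pkl","wb"))
s=robot.get_state();print(s["time"],s["tool_pos"],s["tcp_rot"],s["ft_force"])
```

```text
cell.py
pics
scene [[394.24341485   0.         249.84797659]
 [  0.         394.24341485 192.70224407]
 [  0.           0.           1.        ]] [0.98047026 0.43616382 0.76238159] [[-0.67983275 -0.51540853  0.52171015]
 [ 0.73308035 -0.4974924   0.46378282]
 [ 0.02050921  0.69775021  0.71604749]] ['pixels', 'camera_matrix', 'eye', 'rotation']
top [[395.88003108   0.         251.55569103]
 [  0.         395.88003108 196.58852255]
 [  0.           0.           1.        ]] [0.52589867 0.05584018 1.07167172] [[ 0.01256673  0.99968127 -0.02189625]
 [-0.99987188  0.01234598 -0.010188  ]
 [-0.00991442  0.02202147  0.99970834]] ['pixels', 'camera_matrix', 'eye', 'rotation']
0.1 [0.16184745 0.62912876 0.24920587] [[-9.68469013e-01  2.49133869e-01 -2.92910055e-04]
 [ 2.49134029e-01  9.68467940e-01 -1.44409055e-03]
 [-7.60978664e-05 -1.47153081e-03 -9.99998914e-01]] [ 0.10690609 -0.38045795  0.64118286]
```

View pics/scene0.png

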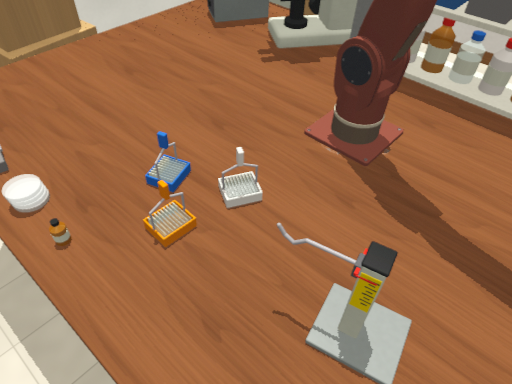

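View pics/top0.png

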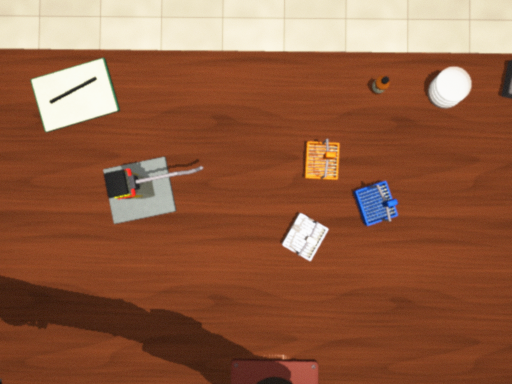

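The scene view shows the orange rack at about (170,220) with its grip at (164,188). The hook tip is at (280,226), the dip near (291,240), and the rod runs to the column at (358,262). In the top view the orange rack is at (322,160), the hook tip at (201,168) and the column at (120,183).

Run:
```python
import cv2,numpy as np,pickle
d=pickle.load(open("s0.pkl","rb"))
def crop(n,x,y,w,h,k): return cv2.resize(d[n]["pixels"][y:y+h,x:x+w,::-1],(w*k,h*k),interpolation=cv2.INTER_CUBIC)
a=np.vstack([np.hstack([crop("top",280,125,64,64,6),crop("top",100,150,64*0+66,64,6)[:,:]]),])
b=np.hstack([crop("top",150,150,64,40,6),crop("scene",270,215,66,40,6)])
a=np.hstack([crop("top",290,125,64,58,6),crop("scene",135,172,66,58,6)])
cv2.imwrite("pics/c1.png",np.vstack([a,b]))
```

```text
(no output)
```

View pics/c1.png

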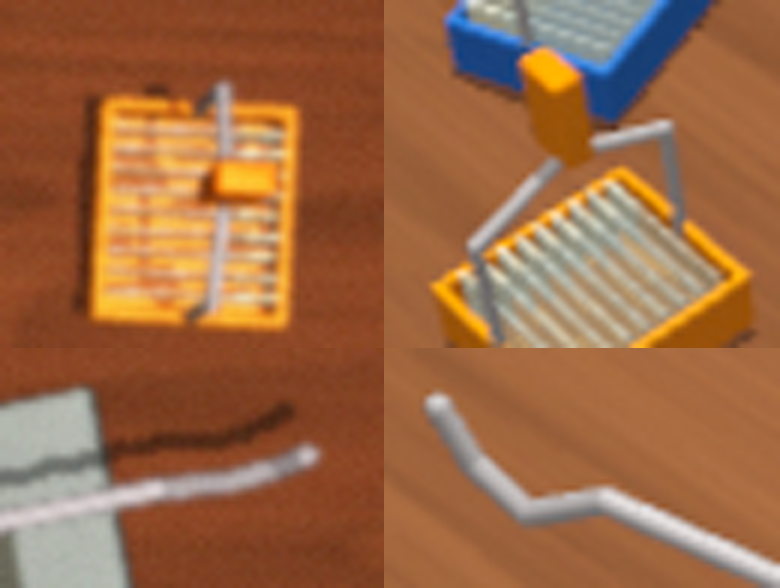

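The crops give these pixel positions:
- Grip top face: top (331.8,154.7), scene (163,183.5).
- Tray corners in the top view: (307.2,141.3), (339.7,143), (338.3,179.7) and (305.3,178).
- Hook in the scene view: tip (278.5,223.7), dip (293.8,242.5), rise (306.8,239.8).
- Hook tip in the top view: (201.5,168).

Create h.py:
```python
import numpy as np
def ray(s,u,v):
    p=np.linalg.solve(s["camera_matrix"],[u,v,1.]); r=s["rotation"]@np.array([p[0],-p[1],-p[2]]); return np.array(s["eye"]),r/np.linalg.norm(r)
def onz(s,u,v,z):
    e,r=ray(s,u,v); return e+r*(z-e[2])/r[2]
def tri(*l):
    A=np.zeros((3,3));b=np.zeros(3);R=[ray(*x) for x in l]
    for e,r in R: P=np.eye(3)-np.outer(r,r);A+=P;b+=P@e
    x=np.linalg.solve(A,b); return x,[np.linalg.norm((np.eye(3)-np.outer(r,r))@(x-e)) for e,r in R]
```

Run:
```python
import pickle,cv2;from h import *
np.set_printoptions(precision=4,suppress=True)
d=pickle.load(open("s0.pkl","rb"));T,S=d["top"],d["scene"]
print("grip",tri((T,331.8,154.7),(S,163,183.5)),onz(T,331.8,154.7,.151),onz(S,163,183.5,.151))
for z in(.02,.03):
  c=np.array([onz(T,*p,z)[:2] for p in[(307.2,141.3),(339.7,143),(338.3,179.7),(305.3,178)]]);print("tray",c.mean(0),np.linalg.norm(c-np.roll(c,1,0),axis=1))
e=(c[0]+c[1]-c[2]-c[3]);print("rack y angle",np.degrees(np.arctan2(e[1],e[0])))
e=(c[0]+c[3]-c[1]-c[2]);print("rack x angle",np.degrees(np.arctan2(e[1],e[0])))
print("tip",tri((T,201.5,168),(S,278.5,223.7)))
print("dip S",onz(S,293.8,242.5,.186),"rise S",onz(S,306.8,239.8,.208))
print("rise T",onz(T,177.5,173.7,.208),"col end T",onz(T,145,180,.208))
for n,lo,hi in(("orange",5,20),("blue",105,125)):
  h=cv2.cvtColor(T["pixels"],cv2.COLOR_RGB2HSV);m=cv2.inRange(h,(lo,180,130),(hi,255,255));print(n,cv2.minAreaRect(cv2.findNonZero(m[120:240,270:420])))
for p in[(377,203),(390,203),(305,237),(307,237)]:print(onz(T,*p,.03))
print("blue grip",onz(T,390,203,.151))
```

```text
grip (array([ 0.6458, -0.1204,  0.1477]), [np.float64(0.0007444091600575283), np.float64(0.0007444091600576022)]) [ 0.6459 -0.1203  0.151 ] [ 0.6471 -0.1167  0.151 ]
tray [ 0.6473 -0.1211] [0.098  0.0864 0.0978 0.0876]
tray [ 0.6461 -0.1194] [0.097  0.0856 0.0969 0.0867]
rack y angle -2.0700118334070097
rack x angle 87.6720230720342
tip (array([0.6051, 0.1735, 0.2182]), [np.float64(6.200142913867518e-05), np.float64(6.200142913873374e-05)])
dip S [0.5978 0.2067 0.186 ] rise S [0.5918 0.2284 0.208 ]
rise T [0.5929 0.2274 0.208 ] col end T [0.5783 0.2985 0.208 ]
orange ((74.49998474121094, 59.49999237060547), (148.99996948242188, 118.99998474121094), 0.0)
blue ((107.35000610351562, 82.05000305175781), (35.73373031616211, 36.04996109008789), 71.56504821777344)
[ 0.536  -0.2628  0.03  ]
[ 0.5364 -0.2967  0.03  ]
[ 0.4444 -0.075   0.03  ]
[ 0.4445 -0.0803  0.03  ]
blue grip [ 0.5352 -0.2558  0.151 ]
```

Careful with the scale: shifts go in shares of 0.8 m and turns go in shares of pi rad. That gives: -0.655 m / 0.8 = -0.8188, -0.05 m / 0.8 = -0.0625, 1.36 rad / 3.1416 = 0.4329.

Request:
nudge_tcp(plan=[{"dx": -0.0375,"dy": -0.0375,"dz": -0.05,"aperture": 1},{"dx": -0.8125,"dy": -0.75,"dz": -0.0625,"twist": 0.4329,"aperture": 1},{"dx": -0.8125,"dy": -0.75,"dz": -0.0625,"twist": 0.4329,"aperture": 1},{"dx": -0.8125,"dy": -0.75,"dz": -0.0625,"twist": 0.4329,"aperture": 1},{"dx": -0.8125,"dy": -0.75,"dz": -0.0625,"twist": 0.4329,"aperture": 1},{"dx": -0.8125,"dy": -0.75,"dz": -0.0625,"twist": 0.4329,"aperture": 1},{"dx": -0.8125,"dy": -0.75,"dz": -0.0625,"twist": 0.4329,"aperture": 1},{"dx": -0.8125,"dy": -0.75,"dz": -0.0625,"twist": 0.4329,"aperture": 1},{"dx": -0.8125,"dy": -0.75,"dz": -0.0625,"twist": 0.4329,"aperture": 1},{"dx": -0.8125,"dy": -0.75,"dz": -0.0625,"twist": 0.4329,"aperture": 1},{"dx": -0.8125,"dy": -0.75,"dz": -0.0625,"twist": 0.4329,"aperture": 1},{"dx": -0.8125,"dy": -0.75,"dz": -0.0625,"twist": 0.4329,"aperture": 1},{"dx": -0.8125,"dy": -0.75,"dz": -0.0625,"twist": 0.4329,"aperture": 1},{"dx": -0.8125,"dy": -0.75,"dz": -0.0625,"twist": 0.4329,"aperture": 1},{"dx": -0.8125,"dy": -0.75,"dz": -0.0625,"twist": 0.4329,"aperture": 1},{"dx": -0.8188,"dy": -0.7563,"dz": -0.0625,"twist": 0.4329,"aperture": 1},{"dx": -0.8188,"dy": -0.7563,"dz": -0.0625,"twist": 0.4329,"aperture": 1},{"dx": -0.8188,"dy": -0.7563,"dz": -0.0625,"twist": 0.4329,"aperture": 1},{"dx": -0.8188,"dy": -0.7563,"dz": -0.0625,"twist": 0.4329,"aperture": 1}])

```text
time: 2.48
tool_pos: [0.6454, -0.1182, 0.3003]
tcp_rot: [[0.039, 0.999, 0.0], [0.999, -0.039, 0.001], [0.001, 0.0, -1.0]]
ft_force: [0.0, 0.0, -0.5]
width: 0.999
gripper_force: 0.0
```

Run:
```python
from cell import robot, camrig
import cv2,numpy as np,pickle
s=robot.get_state();print(s["time"],s["tool_pos"],s["tcp_rot"],s["ft_force"],s["joint_pos"])
w=camrig.snapshot("wrist");pickle.dump(w,open("w1.pkl","wb"));cv2.imwrite("pics/w1.png",w["pixels"][:,:,::-1]);print(w["eye"],w["rotation"],w["camera_matrix"])
```

```text
2.475 [ 0.64543756 -0.11822691  0.30031345] [[ 3.92048091e-02  9.99231104e-01  4.29750459e-04]
 [ 9.99230829e-01 -3.92051596e-02  8.40015314e-04]
 [ 8.56217864e-04  3.96487267e-04 -9.99999555e-01]] [ 0.0388628   0.03602744 -0.52386501] [-0.45242779  0.39831009  0.7859617   1.40131324 -0.28081639  1.45569639
  0.28666954]
[ 0.64819174 -0.03965158  0.42571902] [[ 9.99228448e-01  3.72693920e-02  1.23895796e-02]
 [-3.92739025e-02  9.50308303e-01  3.08823073e-01]
 [-2.64272187e-04 -3.09071387e-01  9.51038805e-01]] [[273.9866758    0.         258.70184283]
 [  0.         273.9866758  187.5778969 ]
 [  0.           0.           1.        ]]
```

View pics/w1.png

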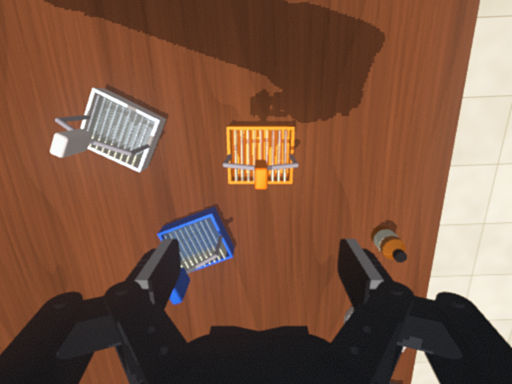

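In the wrist view the orange rack's top face is at about (261.5,180) and the tray is aligned with the image. I'll refine the grip position from this picture.

Run:
```python
import pickle,cv2;from h import *
np.set_printoptions(precision=4,suppress=True)
w=pickle.load(open("w1.pkl","rb"));h=cv2.cvtColor(w["pixels"],cv2.COLOR_RGB2HSV)
m=cv2.inRange(h,(5,170,120),(22,255,255))[100:200,210:310]
for r in range(55,95,2): 
  c=np.flatnonzero(m[r]); 
  if len(c):print(r+100,c.min()+210,c.max()+210,len(c))
for v in(170,175,180,187):print(v,onz(w,261.3,v,.151),onz(w,261.3,v,.108))
a,b=onz(w,224,164,.086),onz(w,298,166,.086);print("shoulders",a,b,(a+b)/2,np.degrees(np.arctan2(*(b-a)[1::-1])))
```

```text
155 232 288 25
157 232 288 25
159 231 289 28
161 230 308 35
163 239 282 27
165 256 300 12
167 256 266 11
169 227 294 27
171 227 293 44
173 227 293 43
175 227 293 43
177 227 292 35
179 227 293 34
181 227 293 49
183 228 292 65
185 254 309 15
187 254 309 15
189 255 266 12
170 [ 0.648  -0.1099  0.151 ] [ 0.648  -0.1209  0.108 ]
175 [ 0.6478 -0.1152  0.151 ] [ 0.6478 -0.1271  0.108 ]
180 [ 0.6477 -0.1206  0.151 ] [ 0.6476 -0.1333  0.108 ]
187 [ 0.6474 -0.1283  0.151 ] [ 0.6472 -0.1422  0.108 ]
shoulders [ 0.601  -0.1168  0.086 ] [ 0.6948 -0.1231  0.086 ] [ 0.6479 -0.12    0.086 ] -3.8325065121538047
```

Scaled: 0.168 m / 0.8 = 0.21, 0.0015 m / 0.8 = 0.0019.

Request:
nudge_tcp(plan=[{"dx": -0.0013,"dy": 0.0019,"dz": 0.0625,"aperture": 1},{"dx": -0.0013,"dy": 0.0019,"dz": 0.125,"aperture": 1},{"dx": -0.0013,"dy": 0.0019,"dz": 0.175,"aperture": 1},{"dx": -0.0013,"dy": 0.0019,"dz": 0.2,"aperture": 1},{"dx": -0.0013,"dy": 0.0019,"dz": 0.21,"aperture": 1},{"dx": -0.0013,"dy": 0.0019,"dz": 0.21,"aperture": 1},{"dx": -0.0013,"dy": 0.0019,"dz": 0.21,"aperture": 0},{"dx": -0.0013,"dy": 0.0019,"dz": 0.21,"aperture": 0},{"dx": -0.0013,"dy": 0.0019,"dz": 0.21,"aperture": 0},{"dx": -0.0013,"dy": 0.0019,"dz": 0.21,"aperture": 0},{"dx": -0.0013,"dy": 0.0019,"dz": 0.21,"aperture": 0},{"dx": -0.0013,"dy": 0.0019,"dz": 0.21,"aperture": 0},{"dx": -0.0013,"dy": 0.0019,"dz": 0.21,"aperture": 0},{"dx": -0.0013,"dy": 0.0019,"dz": 0.21,"aperture": 0}], squeeze=50)

```text
time: 4.28
tool_pos: [0.6473, -0.1208, 0.1323]
tcp_rot: [[0.041, 0.999, 0.001], [0.999, -0.041, -0.0], [-0.0, 0.001, -1.0]]
ft_force: [1.4, 0.0, 3.7]
width: 0.156
gripper_force: 50.0
```

Scaled: -0.13 m / 0.8 = -0.1625, -0.11 m / 0.8 = -0.1375.

Request:
nudge_tcp(plan=[{"dz": -0.0063,"aperture": 0},{"dz": -0.0188,"aperture": 0},{"dz": -0.0438,"aperture": 0},{"dz": -0.0688,"aperture": 0},{"dz": -0.0938,"aperture": 0},{"dz": -0.1188,"aperture": 0},{"dz": -0.1375,"aperture": 0},{"dz": -0.15,"aperture": 0},{"dz": -0.1588,"aperture": 0},{"dz": -0.1625,"aperture": 0},{"dz": -0.1625,"aperture": 0}], squeeze=80)

```text
time: 5.65
tool_pos: [0.6469, -0.1207, 0.2618]
tcp_rot: [[0.041, 0.999, -0.0], [0.999, -0.041, -0.0], [-0.0, -0.0, -1.0]]
ft_force: [-0.1, -0.1, -2.7]
width: 0.156
gripper_force: 78.0
```

Request:
nudge_tcp(plan=[{"dx": 0.0063,"aperture": 0},{"dx": 0.0188,"aperture": 0},{"dx": 0.0375,"dy": -0.0038,"twist": -0.0064,"aperture": 0},{"dx": 0.0563,"dy": -0.0063,"twist": -0.0127,"aperture": 0},{"dx": 0.075,"dy": -0.0125,"twist": -0.0191,"aperture": 0},{"dx": 0.0938,"dy": -0.015,"twist": -0.0255,"aperture": 0},{"dx": 0.1125,"dy": -0.0188,"twist": -0.0318,"aperture": 0},{"dx": 0.1313,"dy": -0.0225,"twist": -0.0382,"aperture": 0},{"dx": 0.15,"dy": -0.025,"twist": -0.0446,"aperture": 0},{"dx": 0.1688,"dy": -0.0275,"twist": -0.0509,"aperture": 0},{"dx": 0.1875,"dy": -0.0313,"twist": -0.0573,"aperture": 0},{"dx": 0.2063,"dy": -0.035,"twist": -0.0637,"aperture": 0},{"dx": 0.225,"dy": -0.0375,"twist": -0.07,"aperture": 0},{"dx": 0.2438,"dy": -0.0413,"twist": -0.0764,"aperture": 0},{"dx": 0.2625,"dy": -0.0438,"twist": -0.0818,"aperture": 0},{"dx": 0.275,"dy": -0.0463,"twist": -0.0818,"aperture": 0},{"dx": 0.2838,"dy": -0.0463,"twist": -0.0818,"aperture": 0},{"dx": 0.2875,"dy": -0.0469,"twist": -0.0818,"aperture": 0},{"dx": 0.2875,"dy": -0.0469,"twist": -0.0818,"aperture": 0},{"dx": 0.2875,"dy": -0.0469,"twist": -0.0818,"aperture": 0}])

```text
time: 8.15
tool_pos: [0.619, 0.11, 0.2621]
tcp_rot: [[-0.213, 0.977, 0.0], [0.977, 0.213, -0.0], [-0.0, 0.0, -1.0]]
ft_force: [-0.8, -0.3, -2.9]
width: 0.157
gripper_force: 78.0
```

Run:
```python
from cell import robot, camrig
import cv2,numpy as np,pickle
st=robot.get_state();print(st["ft_force"],st["moment"],st["joint_pos"])
d={}
for n in("scene","top"): d[n]=camrig.snapshot(n)
pickle.dump(d,open("s2.pkl","wb"))
k=2
a=d["scene"]["pixels"][100:320,150:410,::-1];b=d["top"]["pixels"][110:230,100:330,::-1]
a=cv2.resize(a,None,fx=1.45,fy=1.45);b=cv2.resize(b,None,fx=1.7,fy=1.7)
h=max(a.shape[0],b.shape[0]);f=lambda i:np.vstack([i,np.zeros((h-i.shape[0],i.shape[1],3),np.uint8)])
cv2.imwrite("pics/s2.png",np.hstack([f(a),f(b)]))
```

```text
[-0.81883215 -0.34613531 -2.9101328 ] [-0.03275493  0.03834021  0.04060466] [-0.76918087  0.32562112  0.66928703  1.53007483 -0.20423272  1.35701654
  0.13304565]
```

View pics/s2.png

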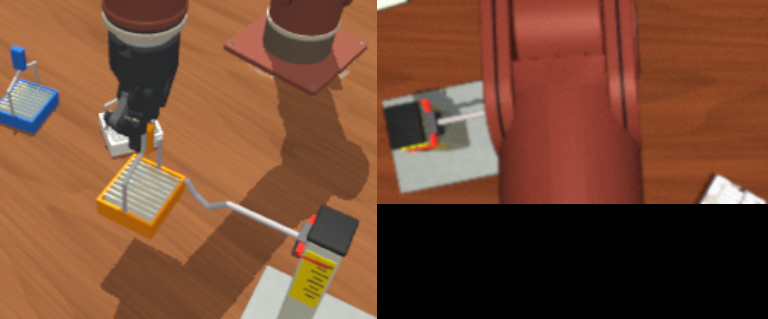

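The scene crop shows the rack held upright, with its arch square to the rod and just short of the hook tip. Next I advance along the rod.

Scaled: 0.1 m / 0.8 = 0.125, 0.096 m / 0.8 = 0.12.

Request:
nudge_tcp(plan=[{"dx": 0.005,"aperture": 0},{"dx": 0.015,"aperture": 0},{"dx": 0.0275,"aperture": 0},{"dx": 0.04,"aperture": 0},{"dx": 0.0525,"aperture": 0},{"dx": 0.065,"aperture": 0},{"dx": 0.0775,"aperture": 0},{"dx": 0.09,"aperture": 0},{"dx": 0.1025,"aperture": 0},{"dx": 0.1125,"aperture": 0},{"dx": 0.12,"aperture": 0},{"dx": 0.125,"aperture": 0},{"dx": 0.125,"aperture": 0},{"dx": 0.125,"aperture": 0}])

```text
time: 10.0
tool_pos: [0.5976, 0.2079, 0.262]
tcp_rot: [[-0.214, 0.977, 0.0], [0.977, 0.214, -0.0], [-0.0, -0.0, -1.0]]
ft_force: [0.2, -0.6, -3.0]
width: 0.153
gripper_force: 78.0
```

Run:
```python
from cell import robot, camrig
import cv2,numpy as np,pickle
s=camrig.snapshot("scene");pickle.dump(s,open("s3.pkl","wb"))
cv2.imwrite("pics/s3.png",cv2.resize(s["pixels"][150:300,220:400,::-1],None,fx=4,fy=4,interpolation=cv2.INTER_CUBIC))
```

```text
(no output)
```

View pics/s3.png

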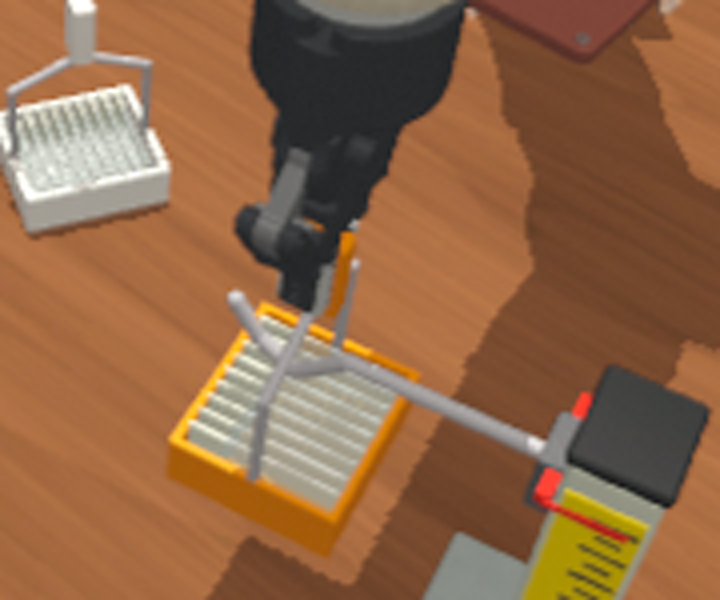

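The rod passes through the arch: the tip shows at crop (235,298) to the left of the near leg, and the dip at (290,365) lies under the peak. Now I lower slowly.

Scaled: 0.05 m / 0.8 = 0.0625, 0.03 m / 0.8 = 0.0375.

Request:
nudge_tcp(plan=[{"dz": 0.0038,"aperture": 0},{"dz": 0.0088,"aperture": 0},{"dz": 0.0138,"aperture": 0},{"dz": 0.0188,"aperture": 0},{"dz": 0.0238,"aperture": 0},{"dz": 0.0275,"aperture": 0},{"dz": 0.0313,"aperture": 0},{"dz": 0.035,"aperture": 0},{"dz": 0.0375,"aperture": 0},{"dz": 0.04,"aperture": 0},{"dz": 0.0425,"aperture": 0},{"dz": 0.045,"aperture": 0},{"dz": 0.0475,"aperture": 0},{"dz": 0.05,"aperture": 0},{"dz": 0.0525,"aperture": 0},{"dz": 0.055,"aperture": 0},{"dz": 0.0575,"aperture": 0},{"dz": 0.06,"aperture": 0},{"dz": 0.0625,"aperture": 0},{"dz": 0.0625,"aperture": 0}])

```text
time: 12.55
tool_pos: [0.5975, 0.2082, 0.2119]
tcp_rot: [[-0.214, 0.977, -0.0], [0.977, 0.214, -0.0], [-0.0, -0.0, -1.0]]
ft_force: [-0.2, 0.3, -1.1]
width: 0.153
gripper_force: 78.1
```

Scaled: 0.018 m / 0.8 = 0.0225, 0.01 m / 0.8 = 0.0125.

Request:
nudge_tcp(plan=[{"dz": 0.0025,"aperture": 0},{"dz": 0.005,"aperture": 0},{"dz": 0.0075,"aperture": 0},{"dz": 0.01,"aperture": 0},{"dz": 0.0125,"aperture": 0},{"dz": 0.015,"aperture": 0},{"dz": 0.0175,"aperture": 0},{"dz": 0.02,"aperture": 0},{"dz": 0.0225,"aperture": 0},{"dz": 0.0225,"aperture": 0},{"dz": 0.0225,"aperture": 0},{"dz": 0.0225,"aperture": 0}])

```text
time: 14.05
tool_pos: [0.5976, 0.2083, 0.1941]
tcp_rot: [[-0.214, 0.977, 0.0], [0.977, 0.214, -0.0], [-0.0, 0.0, -1.0]]
ft_force: [-0.3, -1.2, -0.6]
width: 0.153
gripper_force: 78.3
```

Run:
```python
from cell import robot, camrig
import cv2,numpy as np,pickle
st=robot.get_state();print(st["time"],st["ft_force"],st["moment"])
s=camrig.snapshot("scene");f=[]
for i in range(6):
  camrig.snapshot("scene");f.append(robot.get_state()["ft_force"])
print(np.mean(f,0),np.std(f,0))
cv2.imwrite("pics/s4.png",cv2.resize(s["pixels"][150:300,220:400,::-1],None,fx=4,fy=4,interpolation=cv2.INTER_CUBIC))
```

```text
14.05 [-0.28016541 -1.16331035 -0.61025979] [-0.11024639  0.00588486  0.0229833 ]
[ 0.53277074 -0.87635823 -0.10762099] [0.32457798 0.48212012 0.50173621]
```

View pics/s4.png

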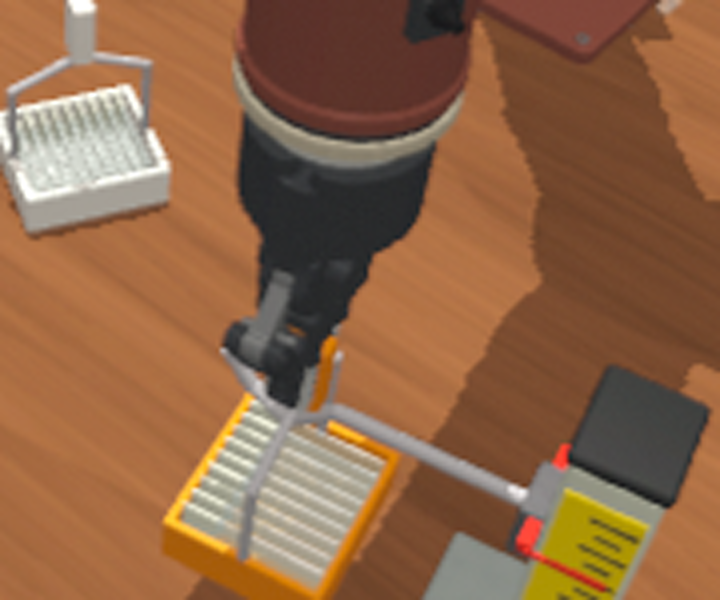

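The hook has sunk with the rack: the pointer moved down the scale and the arch sits in the dip. I'll lower a little more and average the force.

Create avg.py:
```python
from cell import robot, camrig
import numpy as np
f=[]
for i in range(20): camrig.snapshot("top");f.append(robot.get_state()["ft_force"])
s=robot.get_state();print(s["time"],s["tool_pos"],np.mean(f,0),np.std(f,0)/20**.5)
```

```bash
python3 avg.py
```

```text
15.4 [0.59752227 0.20835437 0.19401496] [ 0.08370973 -0.66241246 -0.08355871] [0.09537149 0.09696662 0.10217848]
```

Request:
nudge_tcp(plan=[{"dz": 0.0025,"aperture": 0},{"dz": 0.005,"aperture": 0},{"dz": 0.0063,"aperture": 0},{"dz": 0.0063,"aperture": 0},{"dz": 0.0063,"aperture": 0}])

```text
time: 16.02
tool_pos: [0.5976, 0.2083, 0.1891]
tcp_rot: [[-0.214, 0.977, 0.0], [0.977, 0.214, -0.0], [-0.0, 0.0, -1.0]]
ft_force: [1.0, -0.6, -0.0]
width: 0.155
gripper_force: 78.3
```

```bash
python3 avg.py
```

```text
17.025 [0.59752708 0.20831387 0.1890261 ] [ 0.06706066 -0.82471043  0.31882596] [0.12300094 0.11778107 0.09099396]
```

Request:
nudge_tcp(plan=[{"aperture": 0},{"aperture": 0},{"aperture": 0.2},{"aperture": 0.25},{"aperture": 0.4},{"aperture": 0.6},{"aperture": 0.7},{"aperture": 0.7},{"aperture": 0.7},{"aperture": 0.7},{"aperture": 0.7},{"aperture": 0.7}], squeeze=20)

```text
time: 18.52
tool_pos: [0.5975, 0.2083, 0.189]
tcp_rot: [[-0.214, 0.977, -0.0], [0.977, 0.214, -0.0], [-0.0, -0.0, -1.0]]
ft_force: [0.1, -0.4, -0.2]
width: 0.699
gripper_force: 0.0
```

Run:
```python
from cell import robot, camrig
import cv2,numpy as np
s=camrig.snapshot("scene");w=camrig.snapshot("wrist")
cv2.imwrite("pics/s5.png",np.hstack([cv2.resize(s["pixels"][170:300,240:380,::-1],None,fx=3,fy=3,interpolation=cv2.INTER_CUBIC),cv2.resize(w["pixels"][:,:,::-1],(380,285)).copy() if 0 else cv2.resize(w["pixels"][:,:,::-1],(380,390))]))
```

```text
(no output)
```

View pics/s5.png

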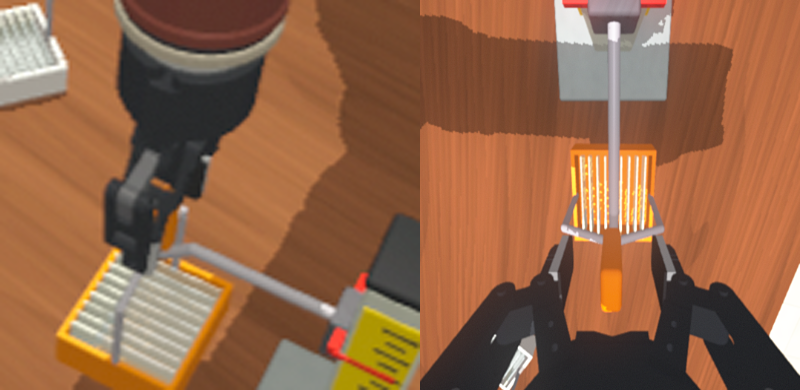

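The rack hangs on the rod with its grip free between the open fingers (wrist view, grip at (610,270) and a finger on each side). I'll withdraw straight up.

Scaled: -0.18 m / 0.8 = -0.225, -0.03 m / 0.8 = -0.0375.

Request:
nudge_tcp(plan=[{"dz": -0.0063,"aperture": 0.7},{"dz": -0.0188,"aperture": 0.7},{"dz": -0.0375,"aperture": 0.7},{"dz": -0.0625,"aperture": 0.7},{"dz": -0.0938,"aperture": 0.7},{"dz": -0.125,"aperture": 0.7},{"dz": -0.1625,"aperture": 0.7},{"dz": -0.2,"aperture": 0.7},{"dz": -0.225,"aperture": 0.7},{"dz": -0.225,"aperture": 0.7},{"dz": -0.225,"aperture": 0.7}])

```text
time: 20.0
tool_pos: [0.5973, 0.2082, 0.3687]
tcp_rot: [[-0.214, 0.977, -0.0], [0.977, 0.214, -0.0], [-0.0, -0.0, -1.0]]
ft_force: [-0.0, -0.7, 0.2]
width: 0.704
gripper_force: 0.0
```

Request:
nudge_tcp(plan=[{"dx": -0.0375,"aperture": 0.7},{"dx": -0.1,"aperture": 0.7},{"dx": -0.1625,"aperture": 0.7},{"dx": -0.2125,"aperture": 0.7},{"dx": -0.25,"aperture": 0.7},{"dx": -0.25,"aperture": 0.7},{"dx": -0.25,"aperture": 0.7},{"dx": -0.25,"aperture": 0.7},{"dx": -0.25,"aperture": 0.7},{"dx": -0.25,"aperture": 0.7},{"dx": -0.25,"aperture": 0.7},{"dx": -0.25,"aperture": 0.7}])

```text
time: 21.5
tool_pos: [0.6404, 0.013, 0.369]
tcp_rot: [[-0.214, 0.977, 0.0], [0.977, 0.214, -0.0], [-0.0, 0.0, -1.0]]
ft_force: [0.4, 0.2, 0.6]
width: 0.7
gripper_force: 0.0
```

Run:
```python
from cell import robot, camrig
import cv2,numpy as np
P=[camrig.snapshot("scene")["pixels"] for i in range(30)]
print(robot.get_state()["time"],[int(np.abs(p[150:330,200:420].astype(int)-P[-1][150:330,200:420]).max()) for p in P[::5]])
cv2.imwrite("pics/s6.png",P[-1][:,:,::-1])
```

```text
23.0 [23, 28, 29, 11, 12, 12]
```

View pics/s6.png

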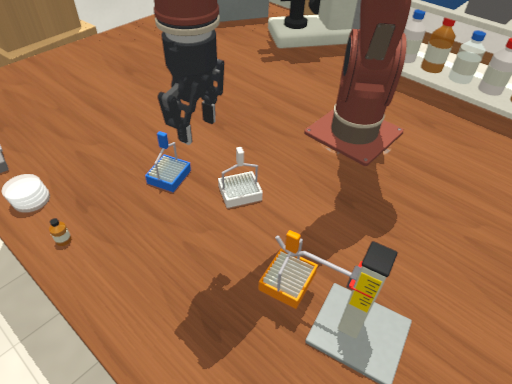

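The orange rack hangs on the hook at about (290,275), and the blue and white racks are where they were. I'll wait for the last swing to fade, then hand in.

Request:
nudge_tcp(plan=[{"aperture": 0.7},{"aperture": 0.7},{"aperture": 0.7},{"aperture": 0.7},{"aperture": 0.7},{"aperture": 0.7},{"aperture": 0.7},{"aperture": 0.7},{"aperture": 0.7},{"aperture": 0.7},{"aperture": 0.7},{"aperture": 0.7},{"aperture": 0.7},{"aperture": 0.7},{"aperture": 0.7},{"aperture": 0.7},{"aperture": 0.7},{"aperture": 0.7},{"aperture": 0.7},{"aperture": 0.7}], lines="1,1")

```text
time: 25.5
```

Run:
```python
from cell import robot, camrig
import numpy as np
P=[camrig.snapshot("scene")["pixels"][150:330,200:420].astype(int) for i in range(20)]
d=[int(np.abs(p-P[-1]).max()) for p in P[::4]];print(robot.get_state()["time"],d)
if max(d)<20: print(robot.finish_job())
```

```text
26.5 [12, 10, 12, 11, 11]
the job is handed in; nothing more can be done
None
```

The orange rack hangs free and at rest on the spring balance's hook, lowered slowly and released close to balance; the blue and white racks were left standing, and I handed the job in at 26.5 s without seeing the verdict.

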